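Roll two conveyor rollers out of their bays and push them home on a stub axle in order

TASK

Load the two rollers from their side bays onto the level axle of the grey cradle: the long blue roller goes on first, fully home against the steel flange, then the short orange roller behind it, pushed up snug against the blue one. They can be rolled sideways into the trough and pushed along it onto the axle. Leave both lying in the trough on the axle, and do not knock over or push away the spray can or the tape measure standing beside the cradle.

Things in the scene. Friction and masses are not known exactly. Their poses are not given: they have to be found in the camera images.
- cradle: Grey fixed loading cradle, about 260 x 296 mm. Origin on the bench under the face of its steel flange; x runs along its trough towards the flange, y to the left, z up. The trough is 52 mm wide, floor 10 mm above the bench, side rails 22 mm high, from x=-240 mm to the flange at x=0. Beside it lie a left and a right bay that hold the rollers.
- flange (a point): Centre of the face of the round steel flange (60 mm in diameter), where the axle grows out of it: x=0, y=0, z=42 mm in the cradle's frame. The flange's bracket behind it rises 78 mm above the bench.
- axle_tip (a point): Tip of the level steel axle (18 mm in diameter, tapered nose) that points from the flange towards -x, 100 mm long, above the middle of the trough: x=-100, y=0, z=42 mm in the cradle's frame.
- bay_left (a point): Middle of the left bay's deck, at x=-150, y=+100, z=22 mm in the cradle's frame. The flat deck runs from the trough edge (y=26) to y=148 mm, between two yellow fences 34 mm above the bench (inner faces at x=-110 and -190 mm, from y=44 to 148 mm). It is open towards the trough and outwards.
- bay_right (a point): The same for the right bay, the mirror image: x=-150, y=-100, z=22 mm in the cradle's frame.
- long_roller: Blue plastic roller with a steel bush, 64 mm in diameter, 70 mm long, through bore 28 mm, 0.25 kg. Origin at its centre, x along its axis. It lies in either bay, axis along the trough, centre 54 mm above the bench. In the trough its centre stands 42 mm above the bench, in line with the axle; home, its centre is at x=-35 mm in the cradle's frame.
- short_roller: Orange plastic roller with a steel bush, 64 mm in diameter, 50 mm long, bore 28 mm, 0.25 kg. Origin at its centre, x along its axis. It lies in the other bay. Home behind the blue roller its centre is at x=-95 mm in the cradle's frame.
- spray_can: Standing red spray can, 59 mm in diameter, 180 mm high, to the left; origin under its centre. Not to be disturbed.
- tape_measure: Yellow tape measure, 36 x 88 x 69 mm, to the right; origin under its centre. Not to be disturbed.
Not all that is in view belongs to the job. Several things have the shape of the short_roller; the one meant has the colours described above.

How it is judged:
By the outcome, as a careful person would: the job done as asked, in the order asked, and still so for the second after the job is handed in, with the robot touching nothing.
It also fails if it takes over 69 s, if anything falls off the work surface, if the arm or the gripper's body presses on something with over 40 N, if the wrist force passes 120 N, or if a joint passes its speed limit or range.

ROBOT

A 7-joint arm with a two-finger parallel gripper is mounted at the origin on a cart in front of the work surface, level with it; the furniture and walls round the work are solid. World frame = base frame: x ahead of the robot, y to its left, z up, the work surface at z = 0. Lengths are in m, angles in rad, forces in N, time in s.
With the tool pointing down it reaches from about 0.425 to 0.875 m from the base axis. Payload 4.7 kg.
Tool frame: the origin (TCP) lies on the centre line of the jaws, within the pads' length; the fingertips stand 14 mm ahead of it and the grasp point (between the pads) lies 5 mm behind it; z points along the fingers, y is the direction in which the jaws open and shut (so a half turn about z gives the same grasp; the last joint's range is limited). The gripper opens to 87 mm and grips with 3 to 60 N. Pads are 19 mm wide; open, the fingers measure 117 mm over their backs; the gripper's body (75 mm by 190 mm) begins 51 mm behind the grasp point.
Start: joints at [-1.121, 0.321, -0.07, 1.45, 0.023, 1.371, -0.057], TCP at [0.274, 0.589, 0.237] pointing down, gripper open.
Joint ranges: [-2.86, 2.86], [-0.3, 2.09], [-1.38, 1.24], [0.06, 2.45], [-1.56, 4.7], [0.09, 2.05], [-2.69, 2.69]. Speed limits (rad/s): [2.57, 2.57, 3.14, 3.14, 3.14, 3.14, 3.14].

INTERFACE

Orientations are given as a rotation vector (axis times angle).
In Python, from bench import ctrl gives the robot as it stands. The module is installed in compiled form; this text tells all that it offers.
- The arm moves only by the tool step_arm, never from a script. Its argument "plan" is a list of rows, each a list of 3 entries, a list of its own where there are three numbers: the turn, a rotation vector about the tool's x, y, z in rad, then the shift along the tool's x, y, z in m, then the closure in counts, from 0 (fully open) to 255 (shut). In form: [[[rx, ry, rz], [x, y, z], hand], ...]. A call has exactly 10 rows; each row is the pose to reach, as a shift and turn from the pose commanded when the call began, along the tool's axes at that moment; what a row does not reach only later rows make up. A row lasts 1/8 s, in which the tool goes at most 62.5 mm and 10.7 degrees, less where a joint would pass 70% of its speed; a pose out of reach is approached as far as the arm can. A call with a gripper value outside its range is refused whole. The fingers move at their own pace and stop on an object; "squeeze" is the grip in N (left out, the last holds). Time passes only in rows, so rows that repeat a pose let the fingers close, or fill a call up. It gives the time, the measured TCP pose, the force and the opening at its end, in the units of the state.
- ctrl.get_state(): the state, without advancing time (a new reading comes with each control period).
- ctrl.get_image(name): name is "side" or "top" or "wrist"; returns the picture (384x512x3 uint8, red, green, blue); there is no depth.
- ctrl.calibration(name): a dict with "fov_y" (degrees; the focal length in pixels is half the picture's height over the tangent of half this angle, whatever the lens; pixels are square), "cx", "cy" (the principal point, pixels), "rvec" (rotation vector, rad) and "tvec" (3), from world to camera coordinates, as OpenCV has them. Camera axes: x right, y down, z forward; pixel columns grow to the right and rows downward; lengths in m; the calibration is good to about 2 mm. A picture is of the moment at which its call begins: read the wrist's pose just before it. calibration takes no time and is no camera call; for the wrist camera it gives the pose at the moment of the call.
- ctrl.close_job(): hands the job in, once; it reports no verdict.
Trained networks look in the newest picture that a camera, given by its name, has taken for a name from the list of things; names that differ only in an ending like _2 or _b are one class to them, and where a whole thing is asked for, a point or a joint stands for the part that bears it (a point fixed in the world has none). Each returns a list of dicts, best first, with "score" (0 to 1); they miss things now and then, are a little off and sometimes report something else, mostly with a low value. They report only what shows in the picture. A call takes as long as a camera call. They do not tell look-alikes from the thing itself.
- ctrl.cut_out(camera, label): "pixels" (384x512 bool, what is visible of it) and "rect" ([left, top, width, height] in pixels, round what is visible of it).
The state is a dict: "time": time; "joint_positions": joint angles; "qd": joint speeds; "joint_torque": joint torques, N m; "position": TCP position; "tool_rot": TCP orientation; "ft_force": force on the tool from outside, world axes, zero at the start; "torque": the same for the moment, N m; "grip_width": opening from 0.0 (shut) to 1.0 (fully open).
Only numpy, scipy, OpenCV 4.12 (cv2) and the standard library are available. Lean on these libraries where they do the work, as an engineer would, in place of code of your own. Each camera call takes 0.05 s, during which the arm holds its last target.

## Working session

There is one attempt and no reset: what is moved stays moved. The work goes in short steps, Python scripts to look and compute and a tool call to move; the robot and the scene stay as the last step left them, time stands still between calls to the robot, and variables do not carry over. Pictures are saved under pics/ and viewed, and the job is handed in when it is done.

Besides the shell and the picture viewer there is one more tool, called after "Emit:" as a command line: name --argument value ..., lists and objects as JSON in quotes. step_arm: Moves the arm, as the interface text tells. Its arguments: {"type":"object","properties":{"plan":{"type":"array"},"squeeze":{"type":"number"}},"required":["plan"]}

```bash
mkdir -p pics; ls; python3 - <<'E'
from bench import ctrl
import cv2,numpy as np
s=ctrl.get_state();print(s)
for n in("side","top","wrist"):
    im=ctrl.get_image(n);cv2.imwrite(f"pics/a_{n}.png",im[:,:,::-1]);print(n,ctrl.calibration(n))
E
```

```text
pics
{'time': 0.0, 'joint_positions': array([-1.12086391,  0.32183932, -0.07010629,  1.4516775 ,  0.0225962 ,
        1.37077473, -0.05693274]), 'qd': array([ 0.00118868, -0.00089725,  0.00171655,  0.0001994 ,  0.00110186,
       -0.00070184,  0.00010989]), 'joint_torque': array([ 2.05362194e-04, -4.91298294e+01, -4.04154276e-01, -3.12532425e+01,
       -6.41836273e-02,  4.36759565e-02,  1.65912284e-04]), 'position': array([0.2742175 , 0.58874994, 0.23544979]), 'tool_rot': array([-6.79100245e-01, -3.06697841e+00,  2.95761995e-03]), 'ft_force': array([-0.66647288,  0.12489919, -0.27821069]), 'torque': array([-0.04298145,  0.01249563, -0.0161168 ]), 'grip_width': 0.9981181282331318}
side {'fov_y': 50.264231381968024, 'cx': 255.2429629542446, 'cy': 184.69528699702263, 'rvec': array([ 2.06527948, -0.31606424,  0.19380703]), 'tvec': array([-0.53988856,  0.14385932,  1.14606265])}
top {'fov_y': 42.64298945837403, 'cx': 264.44686704347964, 'cy': 191.0191232673175, 'rvec': array([ 2.17982628, -2.19329054,  0.09696322]), 'tvec': array([0.00438569, 0.57544964, 1.70337541])}
wrist {'fov_y': 65.8767858394223, 'cx': 256.5800201821696, 'cy': 190.6356834247044, 'rvec': array([-2.45572842, -1.56424095, -0.2047675 ]), 'tvec': array([-0.64953496, -0.03247823,  0.39020231])}
```

View pics/a_side.png

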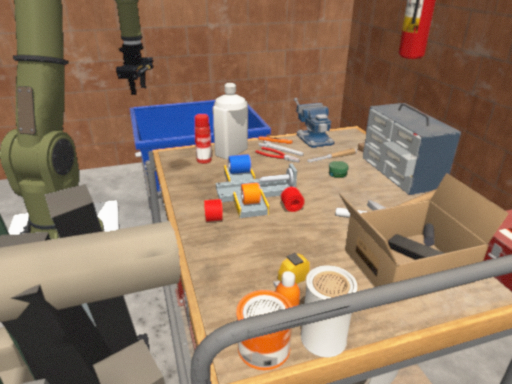

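View pics/a_top.png

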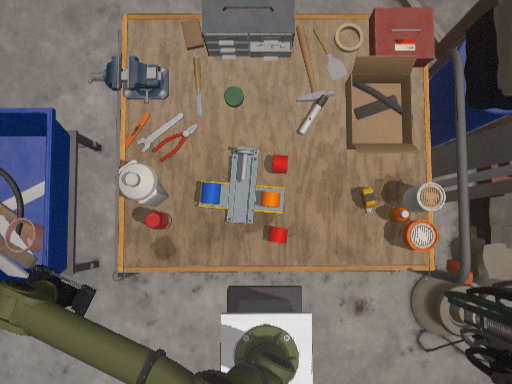

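View pics/a_wrist.png

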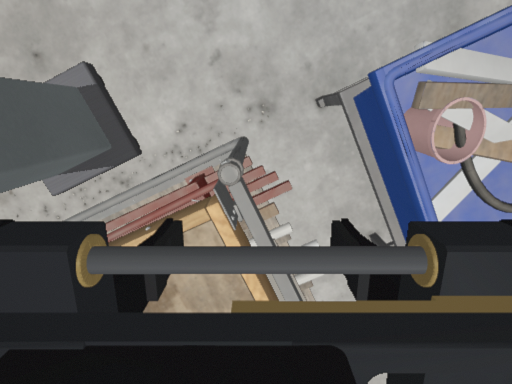

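The top view shows the blue roller at (211,193) and the orange one at (270,199), in the cradle's left and right bays. The flange is at about (244,152). Red look-alikes lie at (280,163) and (278,235), the spray can is at (158,220) and the tape measure at (368,198). The orange one fits the description, and I'll confirm that in a crop.

```bash
cat > h.py <<'E'
from bench import ctrl
import cv2,numpy as np
from scipy.spatial.transform import Rotation as R
def K(n):
    c=ctrl.calibration(n);f=192/np.tan(np.radians(c['fov_y']/2))
    return np.array([[f,0,c['cx']],[0,f,c['cy']],[0,0,1]]),c['rvec'],c['tvec']
def proj(n,P,k=None):
    k_,r,t=k or K(n);return cv2.projectPoints(np.float64(P).reshape(-1,3),r,t,k_,None)[0].reshape(-1,2)
def unproj(n,uv,z,k=None):
    k_,r,t=k or K(n);Rm=cv2.Rodrigues(r)[0];C=-Rm.T@t
    d=np.c_[np.atleast_2d(uv),np.ones(len(np.atleast_2d(uv)))]@np.linalg.inv(k_).T@Rm
    return C+d*((z-C[2])/d[:,2])[:,None]
E
python3 - <<'E'
from h import *
for n in("top","side"):
    ctrl.get_image(n)
    for l in("cradle","long_roller","short_roller","spray_can","tape_measure"):
        for d in ctrl.cut_out(n,l)[:4]:
            p=d['pixels'];c=np.argwhere(p).mean(0)[::-1]
            print(n,l,round(d['score'],2),d['rect'],c.round(1),p.sum(), unproj(n,c,.04)[0].round(3))
            if d['score']>.5 and l=='cradle': np.save(f'cr_{n}.npy',p)
im=cv2.imread('pics/a_top.png')[135:255,140:300]
cv2.imwrite('pics/a_topz.png',cv2.resize(im,None,fx=5,fy=5,interpolation=cv2.INTER_CUBIC))
im=cv2.imread('pics/a_side.png')[140:230,185:325]
cv2.imwrite('pics/a_sidez.png',cv2.resize(im,None,fx=5.5,fy=5.5,interpolation=cv2.INTER_CUBIC))
print(ctrl.get_state()['time'])
E
```

```text
top cradle 0.85 [198.6, 146.4, 86.8, 77.6] [243.5 189.2] 2733 [0.581 0.074 0.04 ]
top long_roller 0.66 [201.5, 181.4, 20.1, 23.8] [210.3 193.3] 409 [0.567 0.189 0.04 ]
top short_roller 0.69 [266.4, 225.2, 22.0, 18.3] [276.9 235.5] 281 [ 0.42  -0.041  0.04 ]
top short_roller 0.59 [275.1, 155.1, 12.7, 18.5] [280.1 163.9] 263 [ 0.669 -0.054  0.04 ]
top short_roller 0.49 [261.0, 193.0, 16.2, 13.7] [269.9 199.5] 285 [ 0.545 -0.018  0.04 ]
top spray_can 0.78 [146.9, 213.9, 22.6, 13.2] [158.4 220.5] 379 [0.474 0.367 0.04 ]
top tape_measure 0.6 [361.3, 185.4, 16.7, 27.8] [367.6 198.9] 288 [ 0.545 -0.357  0.04 ]
side cradle 0.73 [219.0, 165.6, 78.4, 50.4] [254.2 189.7] 1962 [0.57  0.025 0.04 ]
side long_roller 0.89 [226.7, 154.9, 25.0, 19.0] [239.4 163.9] 442 [0.575 0.215 0.04 ]
side short_roller 0.67 [241.5, 182.1, 19.1, 21.9] [250.5 193.3] 360 [0.553 0.006 0.04 ]
side short_roller 0.58 [284.0, 186.0, 22.6, 26.9] [292.5 199.1] 414 [ 0.665 -0.065  0.04 ]
side spray_can 0.86 [194.6, 115.2, 16.7, 48.8] [202.7 138.7] 750 [0.495 0.478 0.04 ]
side tape_measure 0.9 [273.4, 255.2, 37.8, 32.9] [294.2 267.5] 627 [ 0.551 -0.357  0.04 ]
0.75
```

View pics/a_topz.png

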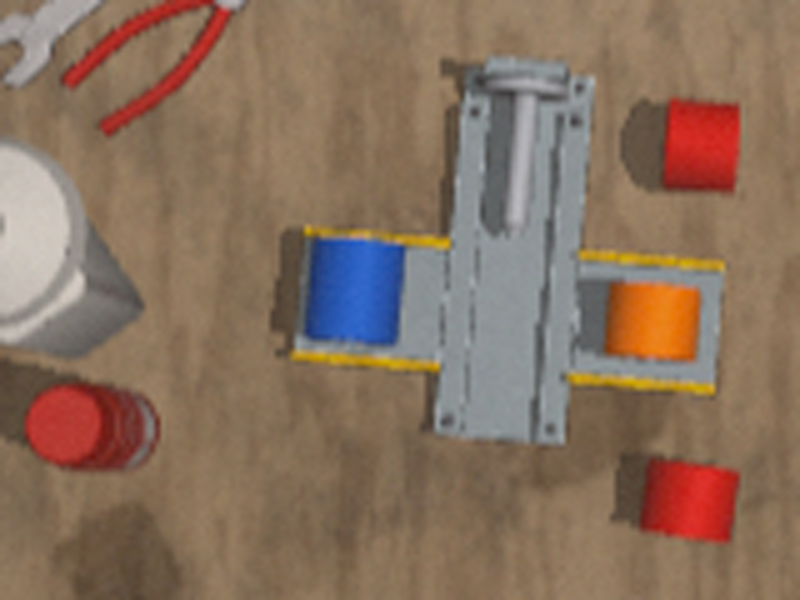

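View pics/a_sidez.png

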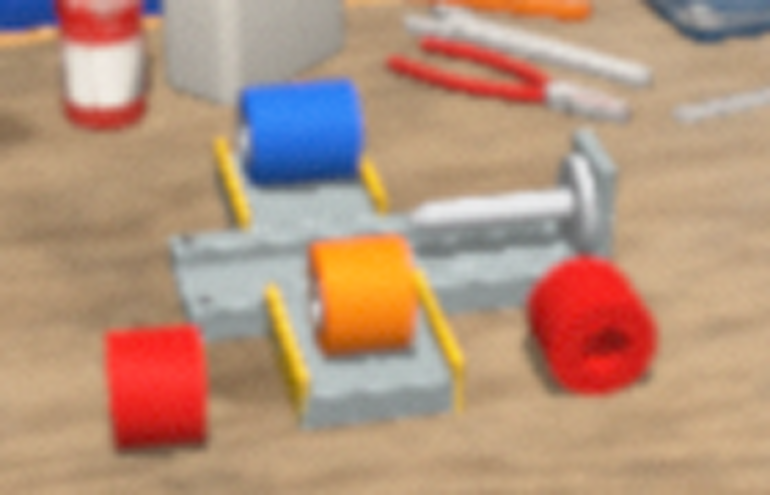

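Crop confirmed: the orange roller is in the right bay and the blue one is in the left, and the other two are plain red. Next I'll fit the cradle pose.

```bash
cat > fit.py <<'E'
from h import *
from scipy.optimize import least_squares
z=lambda U,V:(140+(U+.5)/5-.5,135+(V+.5)/5-.5)
zs=lambda U,V:(185+(U+.5)/5.5-.5,140+(V+.5)/5.5-.5)
T=[((-.107,.148,.034),z(307,232)),((-.193,.148,.034),z(293,356)),((-.107,-.148,.034),z(724,266)),((-.193,-.148,.034),z(714,388)),
((-.1,0,.042),z(512,232)),((-.24,.044,.022),z(433,432)),((-.24,-.044,.022),z(565,443))]
S=[((-.107,-.148,.034),zs(461,365)),((-.193,-.148,.034),zs(304,385)),((-.1,0,.042),zs(415,215)),((-.193,.148,.034),zs(220,140))]
kt,ks=K('top'),K('side')
def W(p,P):
    P=np.array(P);c,s=np.cos(p[2]),np.sin(p[2]);return np.c_[p[0]+c*P[:,0]-s*P[:,1],p[1]+s*P[:,0]+c*P[:,1],P[:,2]]
def res(p,t=True,s=True):
    r=[]
    if t:r.append(proj('',W(p,[a for a,_ in T]),kt)-[b for _,b in T])
    if s:r.append(proj('',W(p,[a for a,_ in S]),ks)-[b for _,b in S])
    return np.vstack(r).ravel()
if __name__=='__main__':
  for a in((1,1),(1,0),(0,1)):
    o=least_squares(res,[.7,.07,0],args=a,loss='soft_l1');print(a,o.x.round(4));print(o.fun.reshape(-1,2).round(1).tolist())
    p=o.x
    if a==(1,1):
      np.save('cr.npy',p)
      for n,uv in(('long',(210.3,193.3)),('short',(269.9,199.5))):
        w=unproj('',uv,.06,kt)[0];c,s=np.cos(p[2]),np.sin(p[2]);d=w[:2]-p[:2];print(n,w.round(4),'cradle',(c*d[0]+s*d[1]).round(4),(-s*d[0]+c*d[1]).round(4))
      im=cv2.imread('pics/a_top.png')
      X=[(-.24,.026,.022),(0,.026,.022),(0,-.026,.022),(-.24,-.026,.022),(-.11,.148,.034),(-.19,.148,.034),(-.11,-.148,.034),(-.19,-.148,.034),(-.1,0,.042),(0,0,.042)]
      b=cv2.resize(im[135:255,140:300],None,fx=5,fy=5,interpolation=2)
      for q in proj('',W(p,X),kt):
        cv2.circle(b,tuple(int(v) for v in ((q-[140,135]+.5)*5-.5)),3,(0,255,0),-1)
      cv2.imwrite('pics/fit.png',b)
E
python3 fit.py
```

```text
(1, 1) [ 0.7054  0.0684 -0.087 ]
[[-0.9, -0.2], [-0.4, -0.5], [0.3, -0.2], [0.4, 0.0], [0.5, 1.0], [0.6, 0.3], [-0.7, 0.2], [0.1, -0.2], [0.5, -0.6], [-0.4, 1.3], [0.2, 0.0]]
long [0.5658 0.1869 0.06  ] cradle -0.1494 0.1059
short [ 0.5433 -0.0173  0.06  ] cradle -0.1541 -0.0994
(1, 0) [ 0.7057  0.0687 -0.0848]
[[-1.0, -0.2], [-0.4, -0.4], [0.3, -0.3], [0.4, -0.1], [0.5, 0.9], [0.6, 0.3], [-0.7, 0.1]]
(0, 1) [ 0.705   0.0678 -0.0893]
[[-0.1, -0.1], [0.3, -0.6], [-0.5, 1.4], [0.2, 0.0]]
```

View pics/fit.png

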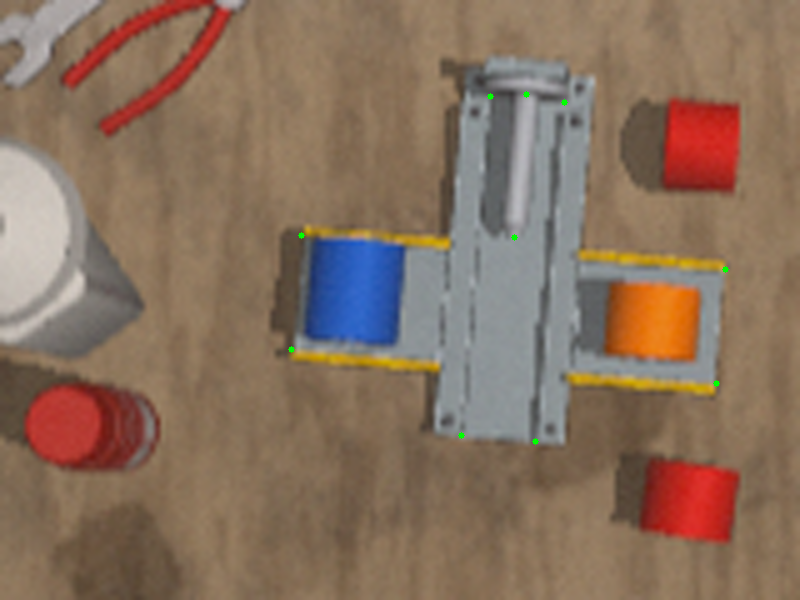

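```bash
cat > rel.py <<'E'
from h import *
import sys
p=np.load('cr.npy')
def cw(x,y,z):
    c,s=np.cos(p[2]),np.sin(p[2]);return np.array([p[0]+c*x-s*y,p[1]+s*x+c*y,z])
def wc(w):
    c,s=np.cos(p[2]),np.sin(p[2]);d=np.array(w[:2])-p[:2];return np.array([c*d[0]+s*d[1],-s*d[0]+c*d[1],w[2]])
def show():
    s=ctrl.get_state();Rt=R.from_rotvec(s['tool_rot']);M=Rt.as_matrix()
    print('t',s['time'],'pos',s['position'].round(4),'cradle',wc(s['position']).round(4),'F',s['ft_force'].round(1),'w',round(s['grip_width'],3),'q',s['joint_positions'].round(2))
    cx=np.array([np.cos(p[2]),np.sin(p[2]),0]);cy=np.array([-cx[1],cx[0],0])
    for sg in(1,-1):
        # tool y=sg*cy, z=down
        y=sg*cy;zz=np.array([0,0,-1.]);T=np.c_[np.cross(y,zz),y,zz]
        print(sg,'turn',(R.from_matrix(M.T@T)).as_rotvec().round(3))
    return s,M
def rel(*tg):
    s,M=show()
    for t in tg: print(np.round(t,3),'shift',(M.T@(np.array(t)-s['position'])).round(4))
E
python3 - <<'E'
from rel import *
rel((.42,.2,.26),cw(-.149,.105,.2))
E
```

```text
t 0.75 pos [0.2744 0.5892 0.2366] cradle [-0.4746  0.4814  0.2366] F [-0.5  0.1  0.4] w 1.005 q [-1.12  0.32 -0.07  1.45  0.02  1.37 -0.06]
1 turn [ 0.     0.    -0.349]
-1 turn [ 0.    -0.     2.793]
[0.42 0.2  0.26] shift [-0.2963 -0.2914 -0.0234]
[0.566 0.186 0.2  ] shift [-0.4346 -0.2425  0.0366]
```

Emit:
step_arm --plan '[[[0, 0, -0.05], [-0.04, -0.04, -0.02], 0], [[0, 0, -0.1], [-0.08, -0.08, -0.023], 0], [[0, 0, -0.15], [-0.12, -0.12, -0.023], 0], [[0, 0, -0.2], [-0.16, -0.16, -0.023], 0], [[0, 0, -0.25], [-0.2, -0.2, -0.023], 0], [[0, 0, -0.3], [-0.24, -0.24, -0.023], 0], [[0, 0, -0.349], [-0.28, -0.275, -0.023], 0], [[0, 0, -0.349], [-0.296, -0.291, -0.023], 0], [[0, 0, -0.349], [-0.35, -0.27, -0.01], 0], [[0, 0, -0.349], [-0.4, -0.255, 0.01], 0]]'

```text
time: 2.0
position: [0.5315, 0.1895, 0.2278]
tool_rot: [0.135, 3.135, 0.004]
ft_force: [-0.1, 0.1, 0.5]
grip_width: 1.0
```

```bash
python3 - <<'E'
from rel import *
rel(cw(-.149,.106,.12),cw(-.149,.106,.06))
im=ctrl.get_image('wrist');cv2.imwrite('pics/b_w.png',im[:,:,::-1])
k=K('wrist');print(k[0],)
for d in ctrl.cut_out('wrist','long_roller')[:2]:
    c=np.argwhere(d['pixels']).mean(0)[::-1];print(d['score'],d['rect'],c)
    for z in(.054,.086):
        print(wc(unproj('',c,z,k)[0]))
E
```

```text
t 2.0 pos [0.5315 0.1895 0.2278] cradle [-0.1838  0.1055  0.2278] F [-0.1  0.1  0.5] w 1.0 q [-0.66  0.14  0.29  1.7  -0.04  1.31  1.13]
1 turn [0.003 0.003 0.001]
-1 turn [-0.005  0.004 -3.141]
[0.566 0.187 0.12 ] shift [-0.0344  0.0002  0.1079]
[0.566 0.187 0.06 ] shift [-0.0342  0.      0.1679]
[[296.35119946   0.         256.58002018]
 [  0.         296.35119946 190.63568342]
 [  0.           0.           1.        ]]
0.85 [229.2, 172.2, 59.4, 75.4] [258.17063291 208.24683544]
[-0.14230285  0.102889    0.054     ]
[-0.15308443  0.10291011  0.086     ]
```

View pics/b_w.png

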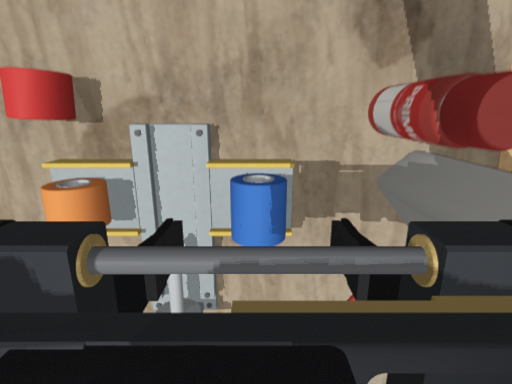

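The wrist view shows the blue roller at (258,208) in the left bay, at cradle y ≈ 0.103–0.105. I'll descend over it and grip.

Emit:
step_arm --plan '[[[0.003, 0.003, 0], [-0.034, -0.001, 0.04], 0], [[0.003, 0.003, 0], [-0.034, -0.001, 0.09], 0], [[0.003, 0.003, 0], [-0.034, -0.001, 0.13], 0], [[0.003, 0.003, 0], [-0.034, -0.001, 0.16], 0], [[0.003, 0.003, 0], [-0.034, -0.001, 0.174], 0], [[0.003, 0.003, 0], [-0.034, -0.001, 0.174], 0], [[0.003, 0.003, 0], [-0.034, -0.001, 0.174], 255], [[0.003, 0.003, 0], [-0.034, -0.001, 0.174], 255], [[0.003, 0.003, 0], [-0.034, -0.001, 0.174], 255], [[0.003, 0.003, 0], [-0.034, -0.001, 0.174], 255]]' --squeeze 15

```text
time: 3.35
position: [0.5637, 0.1859, 0.0535]
tool_rot: [-0.136, -3.137, 0.003]
ft_force: [-0.3, 0.9, 3.8]
grip_width: 0.721
```

```bash
python3 - <<'E'
from rel import *
rel(cw(-.149,.104,.1),cw(-.15,0,.1),cw(-.15,0,.045))
for n in('top','side'):
  im=ctrl.get_image(n);im=im[135:255,140:300] if n=='top' else im[120:230,185:325];cv2.imwrite(f'pics/c_{n}.png',cv2.resize(im[:,:,::-1],None,fx=4,fy=4))
E
python3 -c "
import cv2,numpy as np
a=cv2.imread('pics/c_top.png');b=cv2.imread('pics/c_side.png')
cv2.imwrite('pics/c.png',np.vstack([a[:300],cv2.resize(b,(640,300))]))"
```

```text
t 3.35 pos [0.5637 0.1859 0.0535] cradle [-0.1513  0.1048  0.0535] F [-0.3  0.9  3.8] w 0.721 q [-0.61  0.36  0.29  1.8  -0.12  1.    1.22]
1 turn [-0.002 -0.002  0.   ]
-1 turn [ 3.000e-03 -3.000e-03 -3.141e+00]
[0.566 0.185 0.1  ] shift [-0.0022 -0.0008 -0.0465]
[0.556 0.081 0.1  ] shift [-0.0012 -0.1048 -0.0463]
[0.556 0.081 0.045] shift [-0.0013 -0.1047  0.0087]
```

View pics/c_side.png

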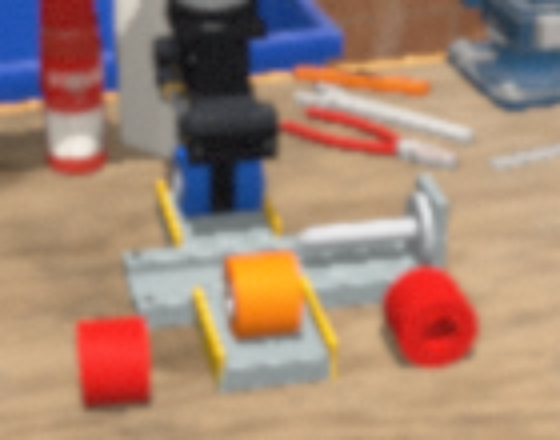

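Emit:
step_arm --plan '[[[0, 0, 0], [0, 0, -0.025], 255], [[0, 0, 0], [-0.001, 0, -0.045], 255], [[0, 0, 0], [-0.001, -0.04, -0.045], 255], [[0, 0, 0], [-0.001, -0.08, -0.045], 255], [[0, 0, 0], [-0.001, -0.1045, -0.045], 255], [[0, 0, 0], [-0.001, -0.1045, -0.045], 255], [[0, 0, 0], [-0.001, -0.1045, -0.02], 255], [[0, 0, 0], [-0.001, -0.1045, 0.0], 255], [[0, 0, 0], [-0.001, -0.1045, 0.01], 255], [[0, 0, 0], [-0.001, -0.1045, 0.01], 255]]'

```text
time: 4.7
position: [0.5548, 0.0819, 0.0424]
tool_rot: [-0.134, -3.135, 0.005]
ft_force: [0.6, 0.0, -2.8]
grip_width: 0.72
```

```bash
python3 - <<'E'
from rel import *
rel(cw(-.15,0,.1))
im=ctrl.get_image('top')[135:255,140:300];cv2.imwrite(f'pics/d_t.png',cv2.resize(im[:,:,::-1],None,fx=4,fy=4))
im=ctrl.get_image('side')[120:230,185:325];cv2.imwrite(f'pics/d_s.png',cv2.resize(im[:,:,::-1],None,fx=4,fy=4))
E
```

```text
t 4.7 pos [0.5548 0.0819 0.0424] cradle [-0.1512  0.0004  0.0424] F [ 0.6  0.  -2.8] w 0.72 q [-0.49  0.32  0.34  1.89 -0.13  0.96  1.39]
1 turn [-0.003 -0.004  0.001]
-1 turn [ 0.006 -0.005 -3.14 ]
[0.556 0.081 0.1  ] shift [-0.0009 -0.0006 -0.0576]
```

View pics/d_s.png

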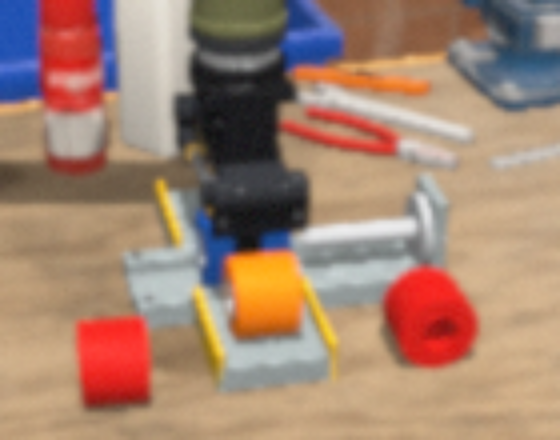

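Emit:
step_arm --plan '[[[-0.003, -0.004, 0], [0, 0, 0.002], 255], [[-0.003, -0.004, 0], [0, 0, 0.003], 255], [[-0.003, -0.004, 0], [0, 0, 0.003], 35], [[-0.003, -0.004, 0], [0, 0, 0.003], 35], [[-0.003, -0.004, 0], [0, 0, 0.003], 35], [[-0.003, -0.004, 0], [0, 0, -0.03], 35], [[-0.003, -0.004, 0], [0, 0, -0.06], 35], [[-0.003, -0.004, 0], [0.03, 0, -0.065], 35], [[-0.003, -0.004, 0], [0.064, 0, -0.065], 165], [[-0.003, -0.004, 0], [0.064, 0, -0.065], 165]]'

```text
time: 6.05
position: [0.4895, 0.0869, 0.1079]
tool_rot: [-0.135, -3.138, -0.001]
ft_force: [0.7, -0.1, 0.0]
grip_width: 0.715
```

```bash
python3 - <<'E'
from rel import *
rel(cw(-.215,0,.04))
im=ctrl.get_image('top')[135:255,140:300];cv2.imwrite(f'pics/e_t.png',cv2.resize(im[:,:,::-1],None,fx=4,fy=4))
im=ctrl.get_image('side')[120:230,185:325];cv2.imwrite(f'pics/e_s.png',cv2.resize(im[:,:,::-1],None,fx=4,fy=4))
im=ctrl.get_image('wrist');cv2.imwrite(f'pics/e_w.png',im[:,:,::-1])
E
```

```text
t 6.05 pos [0.4895 0.0869 0.1079] cradle [-0.2167 -0.0004  0.1079] F [ 0.7 -0.1  0. ] w 0.715 q [-0.55  0.1   0.34  1.99 -0.04  1.06  1.29]
1 turn [ 0.    -0.     0.001]
-1 turn [ 1.00e-03  1.00e-03 -3.14e+00]
[0.491 0.087 0.04 ] shift [-0.0017  0.0003  0.0679]
```

View pics/e_s.png

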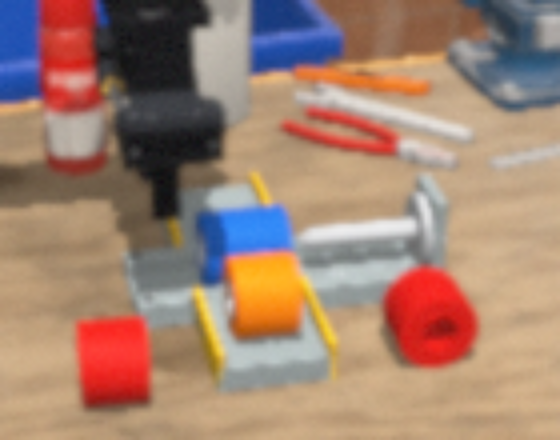

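View pics/e_w.png

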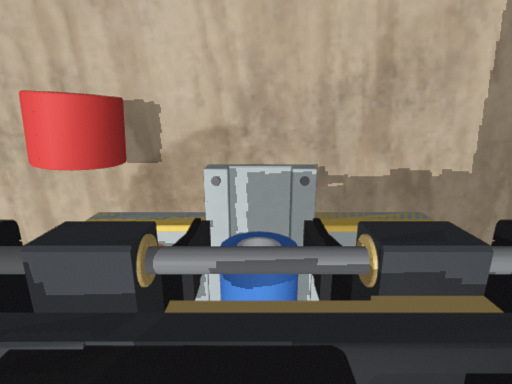

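Emit:
step_arm --plan '[[[0, 0, 0], [0, 0, 0], 165], [[0, 0, 0], [0, 0, 0], 165], [[0, 0, 0], [0, 0, 0.03], 165], [[0, 0, 0], [0, 0, 0.06], 165], [[0, 0, 0], [0, 0, 0.068], 165], [[0, 0, 0], [0, 0, 0.068], 165], [[0, 0, 0], [-0.01, 0, 0.068], 165], [[0, 0, 0], [-0.02, 0, 0.068], 165], [[0, 0, 0], [-0.03, 0, 0.068], 165], [[0, 0, 0], [-0.04, 0, 0.068], 165]]'

```text
time: 7.45
position: [0.5323, 0.0833, 0.0403]
tool_rot: [0.136, 3.137, 0.0]
ft_force: [-1.3, 1.2, 0.7]
grip_width: 0.351
```

```bash
python3 - <<'E'
from rel import *
rel(cw(-.08,0,.04))
im=ctrl.get_image('side')[120:230,185:325];cv2.imwrite(f'pics/f_s.png',cv2.resize(im[:,:,::-1],None,fx=4,fy=4))
im=ctrl.get_image('wrist');cv2.imwrite(f'pics/f_w.png',im[:,:,::-1])
E
```

```text
t 7.45 pos [0.5323 0.0833 0.0403] cradle [-0.1737 -0.0002  0.0403] F [-1.3  1.2  0.7] w 0.351 q [-0.51  0.28  0.34  1.95 -0.12  0.93  1.38]
1 turn [0.    0.001 0.   ]
-1 turn [-2.000e-03  0.000e+00 -3.141e+00]
[0.626 0.075 0.04 ] shift [-0.0937  0.0002  0.0004]
```

View pics/f_s.png

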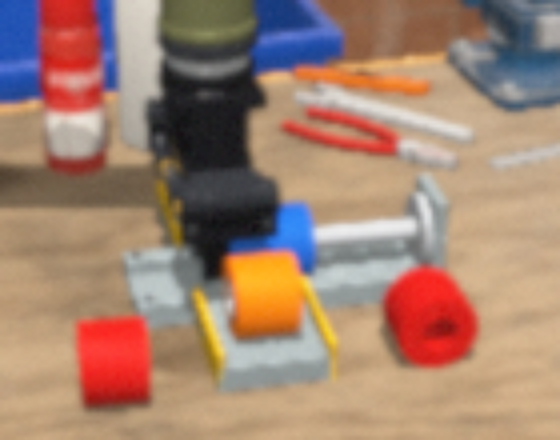

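View pics/f_w.png

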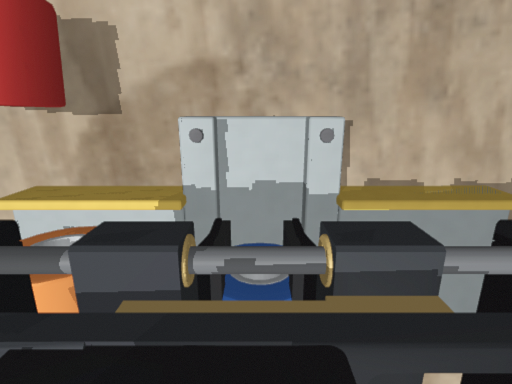

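Emit:
step_arm --plan '[[[0, 0, 0], [-0.008, 0, 0], 165], [[0, 0, 0], [-0.016, 0, 0], 165], [[0, 0, 0], [-0.024, 0, 0], 165], [[0, 0, 0], [-0.032, 0, 0], 165], [[0, 0, 0], [-0.04, 0, 0], 165], [[0, 0, 0], [-0.048, 0, 0], 165], [[0, 0, 0], [-0.056, 0, 0], 165], [[0, 0, 0], [-0.064, 0, 0], 165], [[0, 0, 0], [-0.072, 0, 0], 165], [[0, 0, 0], [-0.08, 0, 0], 165]]'

```text
time: 8.8
position: [0.6117, 0.0764, 0.0402]
tool_rot: [0.136, 3.138, 0.0]
ft_force: [-1.1, 0.1, -1.4]
grip_width: 0.356
```

```bash
python3 - <<'E'
from rel import *
rel(cw(-.08,0,.04))
im=ctrl.get_image('side')[120:230,185:325];cv2.imwrite(f'pics/g_s.png',cv2.resize(im[:,:,::-1],None,fx=4,fy=4))
E
```

```text
t 8.8 pos [0.6117 0.0764 0.0402] cradle [-0.094  -0.0002  0.0402] F [-1.1  0.1 -1.4] w 0.356 q [-0.45  0.43  0.34  1.75 -0.17  0.99  1.44]
1 turn [0.    0.001 0.   ]
-1 turn [-2.000e-03  0.000e+00 -3.141e+00]
[0.626 0.075 0.04 ] shift [-0.014   0.0002  0.0002]
```

View pics/g_s.png

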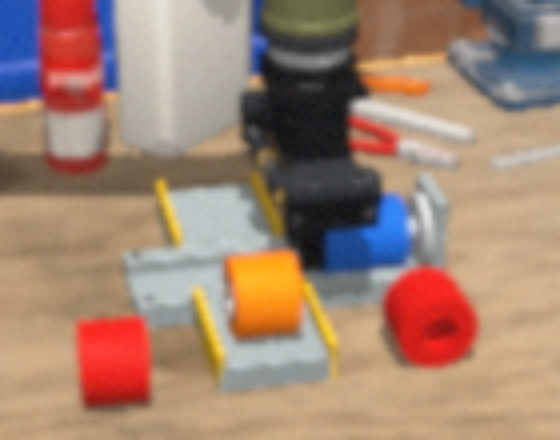

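Emit:
step_arm --plan '[[[0, 0, 0], [-0.003, 0, 0], 165], [[0, 0, 0], [-0.006, 0, 0], 165], [[0, 0, 0], [-0.008, 0, 0], 165], [[0, 0, 0], [-0.009, 0, 0], 165], [[0, 0, 0], [-0.01, 0, 0], 165], [[0, 0, 0], [-0.011, 0, 0], 165], [[0, 0, 0], [-0.012, 0, 0], 165], [[0, 0, 0], [-0.012, 0, 0], 165], [[0, 0, 0], [-0.012, 0, 0], 165], [[0, 0, 0], [-0.012, 0, 0], 165]]'

```text
time: 10.1
position: [0.6233, 0.0753, 0.0403]
tool_rot: [0.136, 3.137, 0.0]
ft_force: [0.4, 0.1, 0.8]
grip_width: 0.351
```

Emit:
step_arm --plan '[[[0, 0, 0], [-0.0005, 0, 0], 165], [[0, 0, 0], [-0.001, 0, 0], 165], [[0, 0, 0], [-0.0015, 0, 0], 165], [[0, 0, 0], [-0.002, 0, 0], 165], [[0, 0, 0], [-0.0025, 0, 0], 165], [[0, 0, 0], [-0.003, 0, 0], 165], [[0, 0, 0], [-0.003, 0, 0], 165], [[0, 0, 0], [-0.003, 0, 0], 165], [[0, 0, 0], [-0.003, 0, 0], 165], [[0, 0, 0], [-0.003, 0, 0], 165]]'

```text
time: 11.35
position: [0.6244, 0.0753, 0.0398]
tool_rot: [-0.136, -3.136, 0.0]
ft_force: [-6.2, -0.6, 2.7]
grip_width: 0.354
```

```bash
python3 - <<'E'
from rel import *
rel(cw(-.08,0,.04))
im=ctrl.get_image('side')[120:230,185:325];cv2.imwrite(f'pics/h_s.png',cv2.resize(im[:,:,::-1],None,fx=5.5,fy=5.5,interpolation=2))
im=ctrl.get_image('top')[135:255,140:300];cv2.imwrite(f'pics/h_t.png',cv2.resize(im[:,:,::-1],None,fx=5,fy=5,interpolation=2))
E
```

```text
t 11.35 pos [0.6244 0.0753 0.0398] cradle [-0.0813 -0.0002  0.0398] F [-6.2 -0.6  2.7] w 0.354 q [-0.44  0.45  0.34  1.72 -0.18  1.    1.45]
1 turn [-0.    -0.003  0.   ]
-1 turn [ 0.004 -0.    -3.141]
[0.626 0.075 0.04 ] shift [-0.0013  0.0002 -0.0002]
```

View pics/h_s.png

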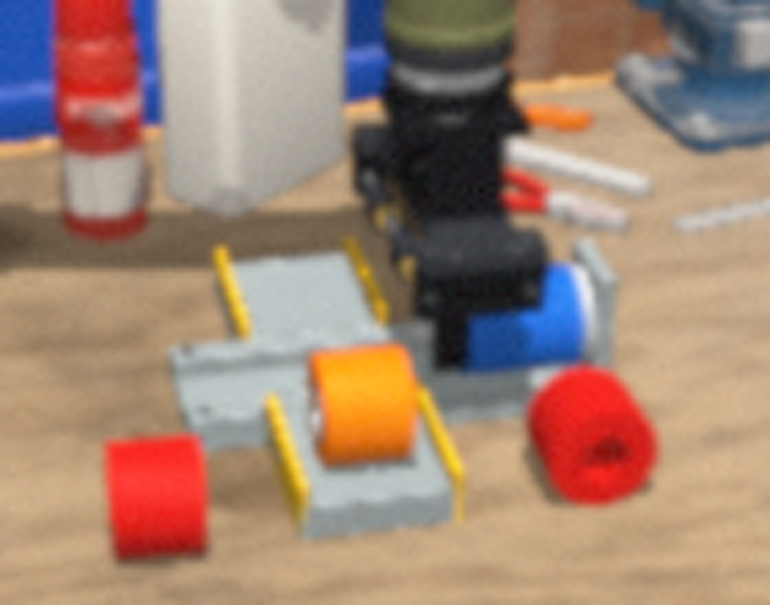

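View pics/h_t.png

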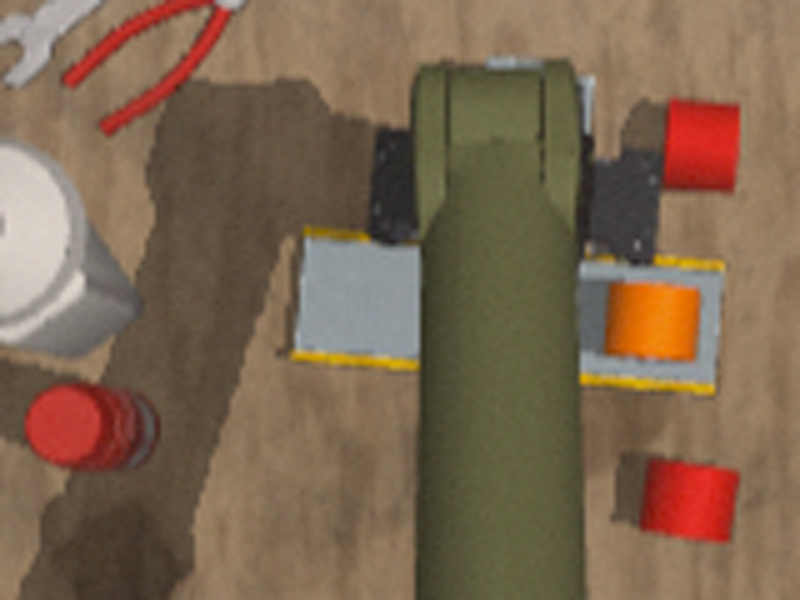

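The blue roller stopped against the flange with a 6 N reaction, and the TCP stands 11 mm behind where the home tail face should be. Now the orange one.

Emit:
step_arm --plan '[[[0, 0.0, 0], [0.006, 0, 0], 165], [[0, 0, 0], [0.015, 0, 0], 165], [[0, 0, 0], [0.017, 0, -0.03], 165], [[0, 0, 0], [0.02, 0, -0.08], 100], [[0, 0, 0], [0.03, 0, -0.13], 0], [[0, 0, 0], [0.07, -0.03, -0.15], 0], [[0, 0, 0], [0.1, -0.06, -0.15], 0], [[0, 0, 0], [0.115, -0.099, -0.15], 0], [[0, 0, 0], [0.115, -0.099, -0.15], 0], [[0, 0, 0], [0.115, -0.099, -0.15], 0]]'

```text
time: 12.7
position: [0.5031, -0.0129, 0.1904]
tool_rot: [0.136, 3.136, 0.002]
ft_force: [0.6, 0.3, 1.2]
grip_width: 0.98
```

```bash
python3 - <<'E'
from rel import *
rel(cw(-.154,-.0985,.053))
k=K('wrist');im=ctrl.get_image('wrist');cv2.imwrite('pics/i_w.png',im[:,:,::-1])
for d in ctrl.cut_out('wrist','short_roller')[:3]:
    c=np.argwhere(d['pixels']).mean(0)[::-1];print(d['score'],d['rect'],c,wc(unproj('',c,.054,k)[0]),wc(unproj('',c,.086,k)[0]))
im=ctrl.get_image('top')[135:255,140:300];cv2.imwrite(f'pics/i_t.png',cv2.resize(im[:,:,::-1],None,fx=5,fy=5,interpolation=2))
E
```

```text
t 12.7 pos [ 0.5031 -0.0129  0.1904] cradle [-0.1944 -0.0986  0.1904] F [0.6 0.3 1.2] w 0.98 q [-0.44  0.03  0.43  1.89 -0.01  1.23  1.47]
1 turn [0.001 0.002 0.   ]
-1 turn [-4.000e-03  2.000e-03 -3.141e+00]
[ 0.543 -0.016  0.053] shift [-4.010e-02 -1.000e-04  1.375e-01]
0.76 [226.8, 194.5, 63.7, 52.0] [256.99744572 220.13537676] [-0.15572028 -0.09820769  0.054     ] [-0.16793421 -0.09827495  0.086     ]
0.76 [189.4, 74.0, 68.1, 57.7] [220.62085048 102.3473251 ] [-0.27121606 -0.13165867  0.054     ] [-0.27044108 -0.12796396  0.086     ]
0.74 [217.1, 290.0, 41.3, 23.1] [232.49386503 297.1809816 ] [-0.06525976 -0.12524916  0.054     ] [-0.08764709 -0.12227528  0.086     ]
```

View pics/i_w.png

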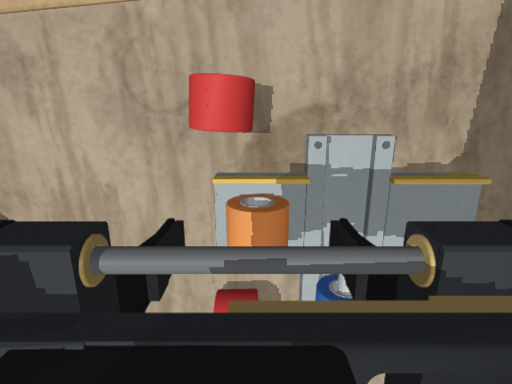

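View pics/i_t.png

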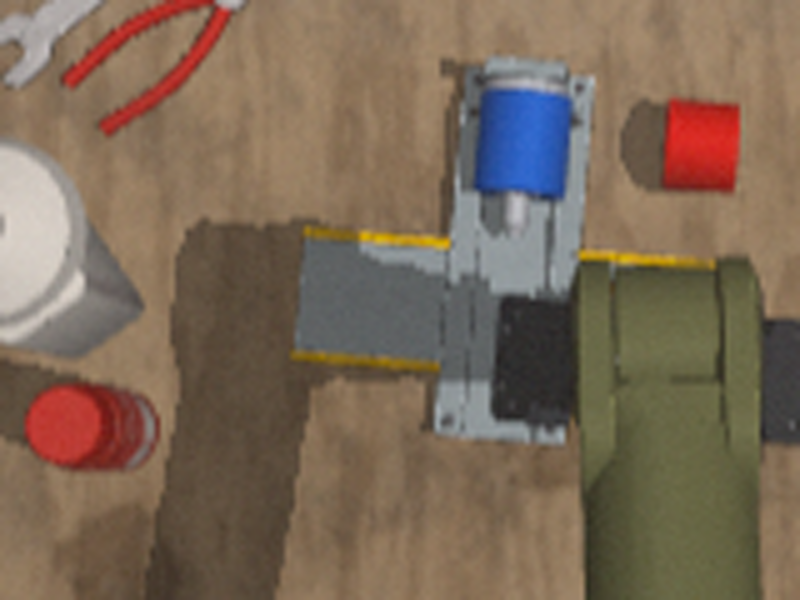

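The top view shows the blue roller up against the flange at (523,140). In the wrist view the orange one is at (257,220), with cradle y ≈ -0.098.

Emit:
step_arm --plan '[[[0.001, 0.002, 0], [-0.04, 0, 0.03], 0], [[0.001, 0.002, 0], [-0.04, 0, 0.08], 0], [[0.001, 0.002, 0], [-0.04, 0, 0.11], 0], [[0.001, 0.002, 0], [-0.04, 0, 0.13], 0], [[0.001, 0.002, 0], [-0.04, 0, 0.137], 0], [[0.001, 0.002, 0], [-0.04, 0, 0.137], 0], [[0.001, 0.002, 0], [-0.04, 0, 0.137], 255], [[0.001, 0.002, 0], [-0.04, 0, 0.137], 255], [[0.001, 0.002, 0], [-0.04, 0, 0.137], 255], [[0.001, 0.002, 0], [-0.04, 0, 0.137], 255]]'

```text
time: 14.1
position: [0.5431, -0.0169, 0.0537]
tool_rot: [-0.136, -3.139, 0.001]
ft_force: [-0.6, 0.9, 2.7]
grip_width: 0.719
```

```bash
python3 - <<'E'
from rel import *
rel(cw(-.154,0,.0425))
E
```

```text
t 14.1 pos [ 0.5431 -0.0169  0.0537] cradle [-0.1542 -0.0991  0.0537] F [-0.6  0.9  2.7] w 0.719 q [-0.4   0.28  0.43  1.93 -0.14  0.96  1.58]
1 turn [-0.001 -0.     0.   ]
-1 turn [ 0.000e+00 -1.000e-03 -3.141e+00]
[0.552 0.082 0.042] shift [-0.0003  0.0991  0.0111]
```

Emit:
step_arm --plan '[[[0, 0, 0], [0, 0, -0.025], 255], [[0, 0, 0], [0, 0, -0.045], 255], [[0, 0, 0], [0, 0.04, -0.045], 255], [[0, 0, 0], [0, 0.08, -0.045], 255], [[0, 0, 0], [0, 0.099, -0.045], 255], [[0, 0, 0], [0, 0.099, -0.045], 255], [[0, 0, 0], [0, 0.099, -0.02], 255], [[0, 0, 0], [0, 0.099, 0.0], 255], [[0, 0, 0], [0, 0.099, 0.01], 255], [[0, 0, 0], [0, 0.099, 0.01], 255]]'

```text
time: 15.35
position: [0.5518, 0.0807, 0.0433]
tool_rot: [-0.138, -3.138, 0.002]
ft_force: [0.5, 1.4, -1.4]
grip_width: 0.726
```

```bash
python3 - <<'E'
from rel import *
rel(cw(-.154,0,.0425))
E
```

```text
t 15.35 pos [0.5518 0.0807 0.0433] cradle [-0.1541 -0.0011  0.0433] F [ 0.5  1.4 -1.4] w 0.726 q [-0.51  0.31  0.37  1.9  -0.14  0.95  1.4 ]
1 turn [-0.001 -0.    -0.001]
-1 turn [-1.000e-03  2.000e-03  3.141e+00]
[0.552 0.082 0.042] shift [-0.0001  0.0011  0.0008]
```

Emit:
step_arm --plan '[[[0, 0, 0], [0, 0.001, 0.002], 255], [[0, 0, 0], [0, 0.001, 0.003], 255], [[0, 0, 0], [0, 0.001, 0.003], 35], [[0, 0, 0], [0, 0.001, 0.003], 35], [[0, 0, 0], [0, 0.001, 0.003], 35], [[0, 0, 0], [0, 0.001, -0.03], 35], [[0, 0, 0], [0, 0.001, -0.06], 35], [[0, 0, 0], [0.03, 0.001, -0.065], 165], [[0, 0, 0], [0.058, 0.001, -0.065], 165], [[0, 0, 0], [0.058, 0.001, -0.065], 165]]'

```text
time: 16.6
position: [0.492, 0.0878, 0.108]
tool_rot: [-0.135, -3.137, 0.001]
ft_force: [1.1, -1.1, 0.4]
grip_width: 0.603
```

```bash
python3 - <<'E'
from rel import *
rel(cw(-.212,0,.04))
im=ctrl.get_image('side')[120:230,185:325];cv2.imwrite(f'pics/j_s.png',cv2.resize(im[:,:,::-1],None,fx=4,fy=4))
E
```

```text
t 16.6 pos [0.492  0.0878 0.108 ] cradle [-0.2142  0.0008  0.108 ] F [ 1.1 -1.1  0.4] w 0.603 q [-0.58  0.11  0.37  1.98 -0.05  1.06  1.3 ]
1 turn [-0.001 -0.002  0.001]
-1 turn [ 3.00e-03 -1.00e-03 -3.14e+00]
[0.494 0.087 0.04 ] shift [-0.0024 -0.0007  0.068 ]
```

View pics/j_s.png

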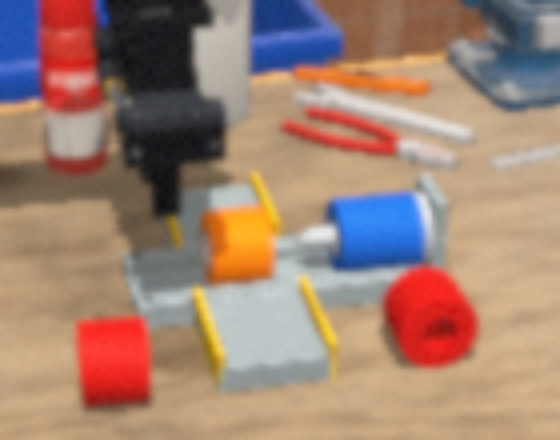

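The orange roller lies in the trough in front of the axle, and the blue one is home. Next I'll descend behind the orange one and push.

Emit:
step_arm --plan '[[[0, 0, 0], [0, -0.001, 0], 165], [[0, 0, 0], [0, -0.001, 0.02], 165], [[0, 0, 0], [0, -0.001, 0.05], 165], [[0, 0, 0], [0, -0.001, 0.068], 165], [[0, 0, 0], [0, -0.001, 0.068], 165], [[0, 0, 0], [-0.01, -0.001, 0.068], 165], [[0, 0, 0], [-0.02, -0.001, 0.068], 165], [[0, 0, 0], [-0.03, -0.001, 0.068], 165], [[0, 0, 0], [-0.038, -0.001, 0.068], 165], [[0, 0, 0], [-0.046, -0.001, 0.068], 165]]'

```text
time: 17.9
position: [0.5399, 0.0826, 0.0401]
tool_rot: [-0.136, -3.138, 0.001]
ft_force: [-0.6, 0.5, 0.2]
grip_width: 0.358
```

```bash
python3 - <<'E'
from rel import *
rel(cw(-.131,0,.04))
im=ctrl.get_image('side')[120:230,185:325];cv2.imwrite(f'pics/k_s.png',cv2.resize(im[:,:,::-1],None,fx=4,fy=4))
E
```

```text
t 17.9 pos [0.5399 0.0826 0.0401] cradle [-0.1661 -0.0002  0.0401] F [-0.6  0.5  0.2] w 0.358 q [-0.53  0.3   0.37  1.93 -0.13  0.94  1.39]
1 turn [-0.001 -0.001  0.   ]
-1 turn [ 2.000e-03 -1.000e-03 -3.141e+00]
[0.575 0.08  0.04 ] shift [-0.0351  0.0002  0.    ]
```

View pics/k_s.png

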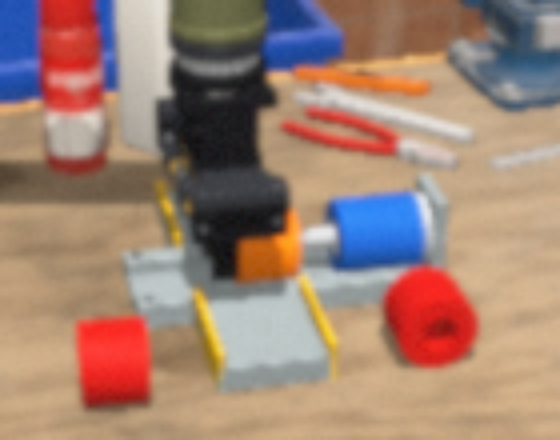

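Emit:
step_arm --plan '[[[0, 0, 0], [-0.007, 0, 0], 165], [[0, 0, 0], [-0.014, 0, 0], 165], [[0, 0, 0], [-0.021, 0, 0], 165], [[0, 0, 0], [-0.027, 0, 0], 165], [[0, 0, 0], [-0.03, 0, 0], 165], [[0, 0, 0], [-0.032, 0, 0], 165], [[0, 0, 0], [-0.033, 0, 0], 165], [[0, 0, 0], [-0.034, 0, 0], 165], [[0, 0, 0], [-0.034, 0, 0], 165], [[0, 0, 0], [-0.034, 0, 0], 165]]'

```text
time: 19.2
position: [0.5733, 0.0797, 0.0401]
tool_rot: [-0.136, -3.138, 0.001]
ft_force: [0.3, 0.3, -0.7]
grip_width: 0.355
```

Emit:
step_arm --plan '[[[0, 0, 0], [-0.0005, 0, 0], 165], [[0, 0, 0], [-0.001, 0, 0], 165], [[0, 0, 0], [-0.0015, 0, 0], 165], [[0, 0, 0], [-0.002, 0, 0], 165], [[0, 0, 0], [-0.0025, 0, 0], 165], [[0, 0, 0], [-0.003, 0, 0], 165], [[0, 0, 0], [-0.003, 0, 0], 165], [[0, 0, 0], [-0.003, 0, 0], 165], [[0, 0, 0], [-0.003, 0, 0], 165], [[0, 0, 0], [-0.003, 0, 0], 165]]'

```text
time: 20.45
position: [0.5745, 0.0796, 0.0395]
tool_rot: [-0.136, -3.134, 0.002]
ft_force: [-5.6, 0.4, 3.2]
grip_width: 0.349
```

```bash
python3 - <<'E'
from rel import *
rel(cw(-.131,0,.04))
im=ctrl.get_image('side')[120:230,185:325];cv2.imwrite(f'pics/l_s.png',cv2.resize(im[:,:,::-1],None,fx=5,fy=5,interpolation=2))
E
```

```text
t 20.45 pos [0.5745 0.0796 0.0395] cradle [-0.1314 -0.0002  0.0395] F [-5.6  0.4  3.2] w 0.349 q [-0.5   0.37  0.37  1.84 -0.16  0.97  1.43]
1 turn [-0.001 -0.005  0.   ]
-1 turn [ 7.000e-03 -2.000e-03 -3.141e+00]
[0.575 0.08  0.04 ] shift [-0.0004  0.0002 -0.0005]
```

View pics/l_s.png

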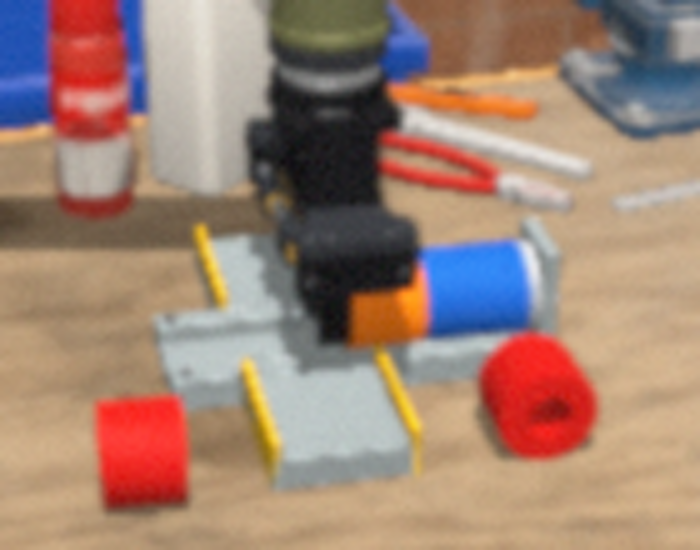

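Contact again with 5.6 N. The TCP stopped 50.1 mm behind the blue push's stop, and the orange roller is 50 mm long. Backing off.

Emit:
step_arm --plan '[[[0, 0, 0], [0.006, 0, 0], 165], [[0, 0, 0], [0.02, 0, 0], 165], [[0, 0, 0], [0.03, 0, 0], 165], [[0, 0, 0], [0.03, 0, -0.04], 165], [[0, 0, 0], [0.03, 0, -0.09], 165], [[0, 0, 0], [0.05, 0, -0.15], 165], [[0, 0, 0], [0.08, 0, -0.2], 165], [[0, 0, 0], [0.1, -0.03, -0.2], 165], [[0, 0, 0], [0.1, -0.08, -0.2], 165], [[0, 0, 0], [0.1, -0.12, -0.2], 165]]'

```text
time: 21.75
position: [0.4657, -0.0329, 0.2406]
tool_rot: [0.136, 3.138, -0.0]
ft_force: [-0.0, -1.1, -0.3]
grip_width: 0.353
```

```bash
python3 - <<'E'
from rel import *
show()
im=ctrl.get_image('side');cv2.imwrite('pics/m_s.png',cv2.resize(im[140:230,185:325,::-1],None,fx=5.5,fy=5.5,interpolation=2))
im=ctrl.get_image('top');cv2.imwrite('pics/m_t.png',cv2.resize(im[135:255,140:300,::-1],None,fx=5,fy=5,interpolation=2))
for n in('top','side'):
  for l in('spray_can','tape_measure','long_roller'):
    for d in ctrl.cut_out(n,l)[:1]:print(n,l,d['score'],d['rect'])
b=cv2.imread('pics/m_t.png')
for q in proj('top',[cw(-.0,.0,.074),cw(-.07,0,.074),cw(-.12,0,.074)]):
    print(((q-[140,135]+.5)*5-.5).round())
E
```

```text
t 21.75 pos [ 0.4657 -0.0329  0.2406] cradle [-0.23   -0.1217  0.2406] F [-0.  -1.1 -0.3] w 0.353 q [-0.5  -0.1   0.49  1.89  0.05  1.34  1.46]
1 turn [0.    0.001 0.   ]
-1 turn [-1.000e-03  0.000e+00 -3.141e+00]
top spray_can 0.87 [147.0, 211.9, 23.1, 17.5]
top tape_measure 0.63 [360.3, 186.8, 16.6, 24.9]
top long_roller 0.84 [237.2, 153.9, 16.9, 22.0]
side spray_can 0.78 [194.1, 113.1, 16.5, 52.1]
side tape_measure 0.78 [272.8, 256.2, 37.9, 31.3]
side long_roller 0.55 [266.7, 168.7, 23.5, 19.9]
[525.  88.]
[517. 189.]
[510. 262.]
```

View pics/m_s.png

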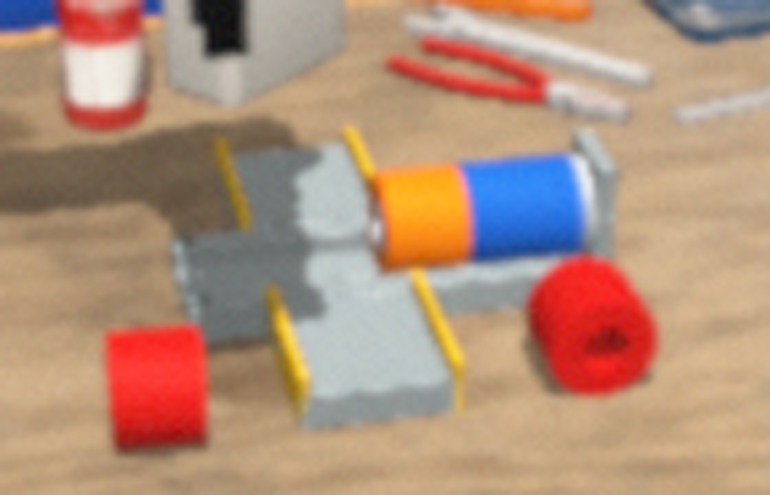

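View pics/m_t.png

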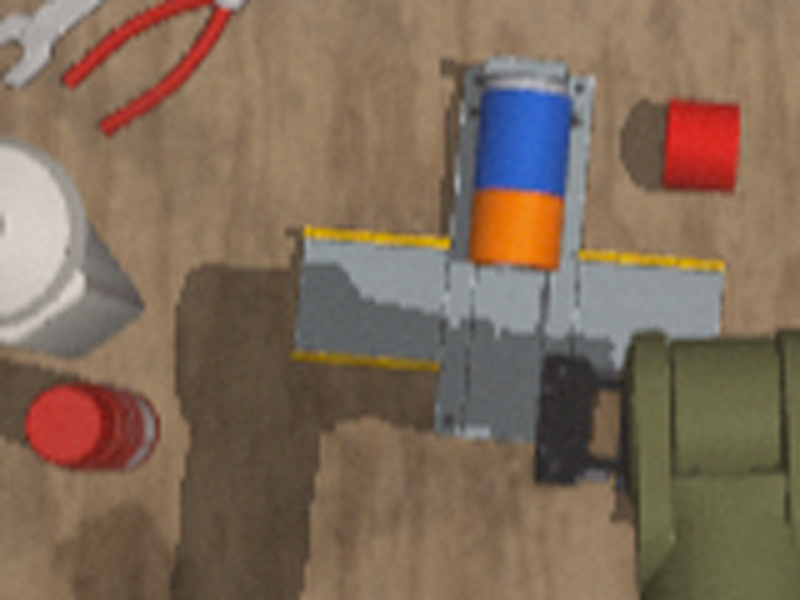

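The blue roller's edges run from row 88 to row 190, as predicted for home. The orange one sits flush behind it and the bystanders are unmoved. Handing in.

```bash
python3 -c "
from bench import ctrl
print(ctrl.close_job(), ctrl.get_state()['time'])"
```

```text
the job is handed in; nothing more can be done
the job is handed in; nothing more can be done
```

Both rollers are on the axle and the job was handed in at about 22 s: blue home against the flange, orange snug behind it. I lifted each one from its bay into the trough, then pushed it on with the half-open fingers, blue first.

- **Blue roller:** the push stopped with a reaction of about 6 N. The TCP stood 11 mm behind where the home tail face should be. In the last top view its edges are within a pixel or two of the predicted home position in the enlarged crop.
- **Orange roller:** the push stopped with about 5.6 N, and the TCP was 50.1 mm behind the blue roller's stop, against a 50 mm roller length. No gap shows between the rollers in either view. Its rear edge read about 4 pixels off the prediction in the same crop (about 3 mm), which I put down to reading the edge by eye.
- **Surroundings:** the spray can and tape measure show at the same place as at the start, within the detector's scatter of 1–3 pixels. The robot was clear of everything when the job was handed in.

No check failed.

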